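Hold a spring clip gaping around the edge of a recipe card

TASK

I want to slip a second sheet in with the recipe card, so hold the red spring clip ready for me. Pick the red clip up by its thumb paddles, squeeze it open before it gets near the card, then bring it level, jaws first, around the right-hand upright edge of the standing card (right as the robot sees it), clear above the worktop, with one jaw on each side and the clip touching the card nowhere. Finish while still holding it squeezed open there; do not let go, do not shift the card, and leave the blue clip, the spice jar and the kitchen timer alone.

Things in the scene. Friction and masses are not known exactly. Their poses are not given: they have to be found in the camera images.
- red_clip_center (a point): Red plastic spring clip lying on its side, 105 mm long, 36 mm high as it lies, about 50 mm across its paddle ends, 60 g. This point is on its steel hinge pin, half-way up (18 mm above the worktop at the start). Axes: x from the pin toward the jaws, z up along the pin, y across. The jaws reach from the pin to 54 mm ahead (+x), 5 mm thick, shut when left alone.
- red_clip_grip (a point): Where to squeeze the red clip: midway between its thumb paddles, 35 mm behind the pin (-x), half-way up; same axes. Paddles run 12 to 54 mm behind the pin; squeeze along y. Over their outer faces they are here 42 mm apart when shut, 24 mm and parallel when fully open. 3.5 N on each starts to open it, 7 N opens it fully to a hard stop; let go, it springs shut.
- red_clip: The same red clip; origin at the pin, on the underside (18 mm below the point red_clip_center), same axes.
- red_clip_left (a joint): Opening angle of the red clip's left (+y) lever in rad: 0 shut, 0.25 fully open; the right lever mirrors it, so the pin and axes stay midway. At 0.25 the gap between the jaw faces is about 10 mm at 20 mm ahead of the pin and 26 mm at the jaw tips.
- card_stand: White recipe card with a green top band and an orange spot, upright in a wooden foot, loose, 0.8 kg. Origin under the foot's centre, on the worktop. x: card normal (-x printed face, toward robot); y: along the card to the left; z up. Foot 60 (x) x 70 (y) x 22 mm. Card 4 mm thick, 110 mm wide (y -55 to +55 mm, overhanging the foot 20 mm each side), top 145 mm up.
- card_edge (a point): Point on the right-hand (-y) upright edge of the recipe card, in the middle of its thickness, 85 mm above the worktop; axes as card_stand.
- blue_clip: Blue spring clip of the same make and size, lying on the worktop, same origin and axes as red_clip; to be left alone.
- spice_jar: Spice jar with a yellow lid, 42 mm across, 96 mm high, origin at the centre of its underside; to be left alone.
- timer: White ribbed kitchen timer, 62 mm across, 47 mm high, origin at the centre of its underside; to be left alone.

How it is judged (in metres and radians):
On the way:
1. the red clip is up off the worktop and squeezed open while still clear of the card (height (world z) of red_clip_center above 0.035 m and value of joint red_clip_left above 0.15 rad and horizontal distance between red_clip_center and card_edge above 0.065 m and contact force between red_clip and card_stand below 0.2 N), for 0.2 s.
At the end, for the whole second after the job is handed in: The red clip is still held, squeezed open past 0.15 rad a lever, level, pin 35-140 mm up; the card's right edge lies between the jaws, 15-50 mm ahead of the pin, within 9 mm of mid-plane and 0.25 rad of parallel; clip and card do not touch; the card has moved under 15 mm (value of joint red_clip_left above 0.15 rad and contact force between the fingers and red_clip above 2 N and height (world z) of red_clip_center between 0.035 and 0.14 m and angle between red_clip_center's own z axis and vertical below 0.25 rad and x of card_edge in the frame of red_clip_center between 0.015 and 0.05 m and y of card_edge in the frame of red_clip_center between -0.009 and 0.009 m and angle between the x axis of red_clip_center and the y axis of card_stand, either way round below 0.25 rad and contact force between red_clip and card_stand below 0.2 N and distance of card_stand from where it was at the start of the episode below 0.015 m and angle between card_stand's own z axis and vertical below 0.05 rad); the arm keeps its last pose, push and grip.
It fails at once if the card is knocked or shoved (moved over 20 mm or pushed with more than 6 N by the clip) (distance of card_stand from where it was at the start of the episode above 0.02 m or contact force between red_clip and card_stand above 6 N).
It fails at once if the blue clip is disturbed (over 20 mm) (distance of blue_clip from where it was at the start of the episode above 0.02 m).
It fails at once if the spice jar or the timer is disturbed (over 20 mm) (distance of any of spice_jar, timer from where it was at the start of the episode above 0.02 m).
It also fails if it takes over 32 s, if anything falls off the work surface, if the arm or the gripper's body presses on something with over 40 N, if the wrist force passes 120 N, or if a joint passes its speed limit or range.

ROBOT

A 6-joint arm with a two-finger parallel gripper is mounted at the origin on a cart in front of the work surface, level with it; the furniture and walls round the work are solid. World frame = base frame: x ahead of the robot, y to its left, z up, the work surface at z = 0. Lengths are in mm, angles in rad, forces in N, time in s.
With the tool pointing down it reaches from about 275 to 1000 mm from the base axis. Payload 8.4 kg.
Tool frame: the origin (TCP) lies at the very end of the fingers, on their centre line; the grasp point (between the pads) lies 19 mm behind it; y points along the fingers, x is the direction in which the jaws open and shut, and the axes are right-handed (so a half turn about y gives the same grasp; the last joint's range is limited). The gripper opens to 85 mm and grips with 20 to 120 N. Pads are 22 mm wide; open, the fingers measure 114 mm over their backs; the gripper's body (76 mm by 85 mm) begins 54 mm behind the grasp point. The pads swing forward as they close: fully open they stand 13 mm farther back than shut.
Start: joints at [-1.139, 0.353, 1.633, -0, 1.155, -0.002], TCP at [262.7, -567.112, 231.281] pointing down, gripper open.
Joint ranges: [-2.63, 2.63], [-0.92, 2.1], [0.06, 2.66], [-1.3, 4.44], [0, 2.69], [-3.02, 3.02]. Speed limits (rad/s): [2.22, 2.22, 2.79, 3.14, 3.14, 3.14].

INTERFACE

Orientations are given as [roll, pitch, yaw] about the fixed x, y, z axes, in that order (R = Rz(yaw) Ry(pitch) Rx(roll)).
In Python, from rig import r gives the robot as it stands.
- The arm moves only by the tool servo_tool, never from a script. Its argument "motion" is a list of rows, each a list of 7 numbers: the opening, from -1 (shut) to 1 (fully open), then the shift along the tool's x, y, z in m, then the turn, a rotation vector about the tool's x, y, z in units of 10 degrees (1.0 is 10 degrees). A call has 1 to 12 rows; each row is the pose to reach, as a shift and turn from the pose commanded when the call began, along the tool's axes at that moment; what a row does not reach only later rows make up. A row lasts 1/8 s, in which the tool goes at most 62.5 mm and 10.7 degrees, less where a joint would pass 70% of its speed; a pose out of reach is approached as far as the arm can. A call with a gripper value outside its range is refused whole. The fingers move at their own pace and stop on an object; "grip_force" is the grip in N (left out, the last holds). Time passes only in rows, so rows that repeat a pose let the fingers close. It gives the time, the measured TCP pose, the force and the opening at its end, in the units of the state.
- r.sense(): the state, without advancing time (a new reading comes with each control period).
- r.grab_frame(name): name is "scene" or "top" or "wrist"; returns the picture (480x640x3 uint8, red, green, blue); there is no depth.
- r.calibration(name): a dict with "fx", "fy", "cx", "cy" (pixels), "R" (3x3) and "t" (3): a world point X has camera coordinates R X + t; the wrist camera has in their place "mount" (4x4, takes a point from camera to tool coordinates, whose origin is the TCP and whose axes are the tool frame's). Camera axes: x right, y down, z forward; pixel columns grow to the right and rows downward; lengths in mm; the calibration is good to about 2 mm. A picture is of the moment at which its call begins: read the wrist's pose just before it. calibration takes no time and is no camera call.
- r.sign_off(): hands the job in, once; it reports no verdict.
The state is a dict: "clock": time; "qpos": joint angles; "qvel": joint speeds; "joint_efforts": joint torques, N m; "eef_pos": TCP position; "tcp_rot": TCP orientation; "contact_force": force on the tool from outside, world axes, zero at the start; "wrist_torque": the same for the moment, N m; "opening": opening from 0.0 (shut) to 1.0 (fully open).
Only numpy, scipy, OpenCV 4.12 (cv2) and the standard library are available. Lean on these libraries where they do the work, as an engineer would, in place of code of your own. Each camera call takes 0.05 s, during which the arm holds its last target. There are 200 camera calls.

## Working session

There is one attempt and no reset: what is moved stays moved. The work goes in short steps, Python scripts to look and compute and a tool call to move; the robot and the scene stay as the last step left them, time stands still between calls to the robot, and variables do not carry over. Pictures are saved under pics/ and viewed, on a budget of 10 in all, crops included, one or two more only if the job needs it, and the job is handed in when it is done.

Besides the shell and the picture viewer there is one more tool, called after "Request:" by a JSON object that holds its "name" and its "arguments", one argument or row to a line. servo_tool: Moves the arm, as the interface text tells. Its arguments: {"type":"object","properties":{"motion":{"type":"array","items":{"type":"array","items":{"type":"number"}}},"grip_force":{"type":"number"}},"required":["motion"]}

```bash
mkdir -p pics; ls; python3 - <<'E'
from rig import r
import cv2,numpy as np
print(r.sense())
for n in("scene","top"):
    cv2.imwrite(f"pics/{n}0.png",r.grab_frame(n)[:,:,::-1])
    c=r.calibration(n);print(n,{k:np.round(v,4).tolist() for k,v in c.items()})
print(r.calibration("wrist"))
E
```

```text
pics
{'clock': 0.0, 'qpos': array([-1.13937143e+00,  3.53642622e-01,  1.63412812e+00,  1.35888156e-05,
        1.15517004e+00, -2.38591336e-03]), 'qvel': array([-0.00128513, -0.00042707,  0.00089008, -0.00059077, -0.00146533,
        0.00141686]), 'joint_efforts': array([-1.71403644e-03, -6.05250049e+01, -3.42076313e+01,  6.12093868e-05,
        9.20864695e-03,  4.82537087e-05]), 'eef_pos': array([ 262.52596289, -566.68144841,  230.56769028]), 'tcp_rot': array([-1.57078069e+00,  1.34809560e-03, -1.13699100e+00]), 'contact_force': array([ 0.14294844, -0.15466637,  0.21420881]), 'wrist_torque': array([-0.02296883,  0.0187018 ,  0.02706545]), 'opening': 1.002219426042193}
scene {'fx': 474.8685, 'fy': 474.8685, 'cx': 320.1197, 'cy': 247.1623, 'R': [[-0.6777, -0.7353, 0.0097], [-0.5434, 0.4919, -0.6803], [0.4954, -0.4663, -0.7329]], 't': [391.8613, 366.3425, 936.5478]}
top {'fx': 496.2299, 'fy': 496.2299, 'cx': 321.2055, 'cy': 238.4535, 'R': [[0.024, -0.9995, 0.0195], [-0.9935, -0.026, -0.1108], [0.1113, -0.0167, -0.9936]], 't': [-9.0263, 595.3646, 1301.0923]}
{'fx': 344.37027292903593, 'fy': 344.37027292903593, 'cx': 315.94192442522467, 'cy': 241.1203203681207, 'mount': array([[ 9.99999262e-01,  4.45921500e-04,  1.12980865e-03,
         6.15013895e-01],
       [-9.60067270e-04, -2.79601627e-01,  9.60115622e-01,
        -1.43083576e+02],
       [ 7.44032537e-04, -9.60115999e-01, -2.79600993e-01,
         7.05921740e+01],
       [ 0.00000000e+00,  0.00000000e+00,  0.00000000e+00,
         1.00000000e+00]])}
```

View pics/scene0.png

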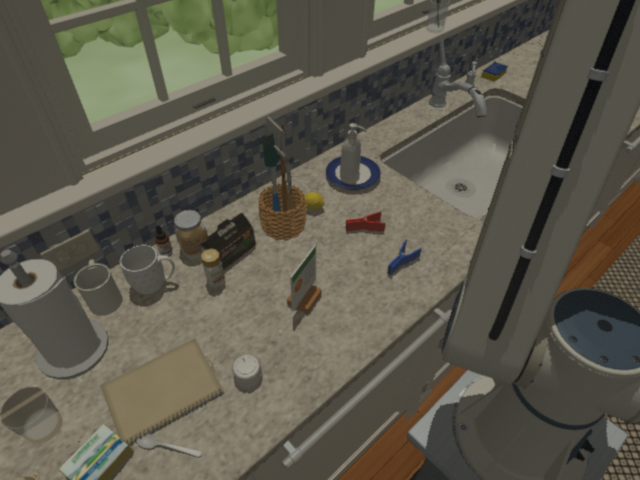

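View pics/top0.png

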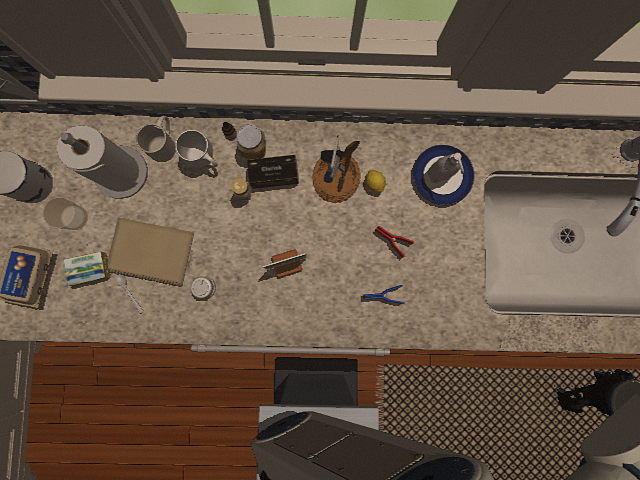

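The scene view has the red clip at about (366,223), the blue clip at (404,258), the card at (304,280), the jar at (213,268) and the timer at (247,372). In the top view the red clip is at (393,242), the card at (285,263) and the blue clip at (383,295). Next I'll enlarge the details.

```bash
python3 - <<'E'
import cv2,numpy as np
t=cv2.imread("pics/top0.png");s=cv2.imread("pics/scene0.png")
f=lambda im,x,y,w,h:cv2.resize(im[y:y+h,x:x+w],(400,300),interpolation=cv2.INTER_CUBIC)
m=np.vstack([np.hstack([f(t,360,215,68,51),f(t,250,235,68,51)]),np.hstack([f(s,332,197,68,51),f(s,265,240,100,75)])])
cv2.imwrite("pics/zoom.png",m)
for n,im in(("top",t),("scene",s)):
    h=cv2.cvtColor(im,cv2.COLOR_BGR2HSV)
    mk=((h[...,0]<6)|(h[...,0]>173))&(h[...,1]>170)&(h[...,2]>60)
    k,l,st,c=cv2.connectedComponentsWithStats(mk.astype('u1'))
    print(n,[(st[i].tolist(),c[i].round(1).tolist()) for i in range(1,k) if st[i,4]>15])
E
```

```text
top [([376, 226, 38, 31, 143], [392.5, 238.1])]
scene [([347, 219, 30, 5, 80], [360.2, 221.0])]
```

View pics/zoom.png

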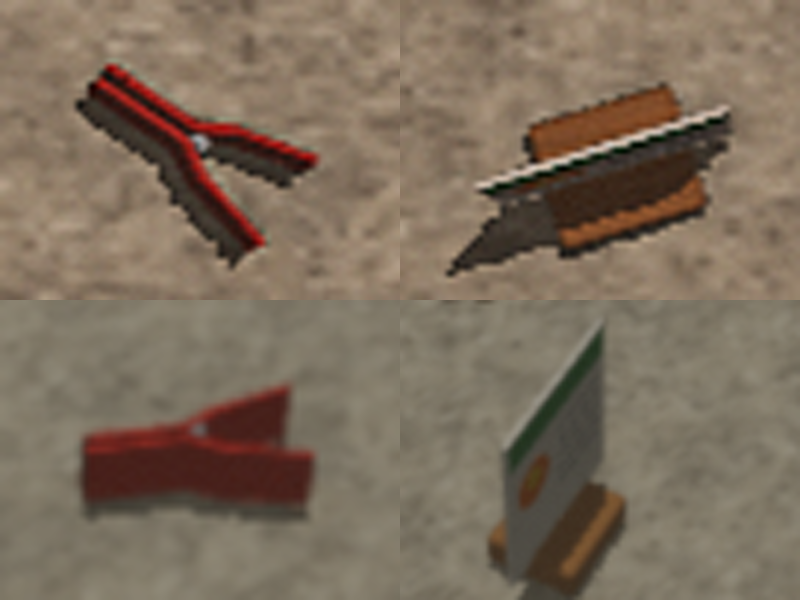

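The zoom shows the red clip's jaws pointing up-left in the top view: tips at about (377.5,227.7), pin at (394.3,239.8), paddle ends at (413.7,241.9) and (404.5,256.3). The card's top edge runs from (264.3,267.3) to (305.8,254.0).

```bash
cat > h.py <<'E'
import numpy as np,cv2
from scipy.spatial.transform import Rotation as Ro
from rig import r
def ray(n,px,pose=None):
    c=r.calibration(n);d=np.array([(px[0]-c["cx"])/c["fx"],(px[1]-c["cy"])/c["fy"],1])
    if n=="wrist":
        p,o=pose;Rt=Ro.from_euler("xyz",o).as_matrix();m=c["mount"]
        return Rt@m[:3,3]+p,Rt@m[:3,:3]@d
    R=np.array(c["R"]);return -R.T@c["t"],R.T@d
def onz(n,px,z,pose=None):
    o,d=ray(n,px,pose);return o+d*(z-o[2])/d[2]
def rel(p,o):  # shift (m) and turn (10deg units) from sensed pose to the target p,o
    s=r.sense();R0=Ro.from_euler("xyz",s["tcp_rot"])
    return R0.inv().apply(np.array(p)-s["eef_pos"])/1000,(R0.inv()*Ro.from_euler("xyz",o)).as_rotvec(degrees=True)/10
E
python3 - <<'E'
from h import *
np.set_printoptions(precision=1,suppress=True)
pin=onz("top",(394.3,239.8),36);tip=onz("top",(377.5,227.7),36);a=onz("top",(413.7,241.9),36);b=onz("top",(404.5,256.3),36)
mid=(a+b)/2;d=(tip-mid)[:2];L=np.linalg.norm(d);d/=L
print(pin,tip,mid,a,b,L,"axis deg",np.degrees(np.arctan2(d[1],d[0])),"grip",pin[:2]-35*d)
print("scene pin",onz("scene",(332+200*.17,197+128*.17),36))
cr=onz("top",(305.8,254),145);cl=onz("top",(264.3,267.3),145);e=cl-cr
print("card R,L",cr,cl,np.linalg.norm(e),np.degrees(np.arctan2(e[1],e[0])))
print("scene card R,L",onz("scene",(265+203*.25,240+25*.25),145),onz("scene",(265+105*.25,240+150*.25),145))
print("blue",onz("top",(383,295),36))
E
```

```text
[ 596.6 -190.7   36. ] [ 628.2 -145.1   36. ] [ 572.5 -230.8   36. ] [ 592.3 -243.1   36. ] [ 552.8 -218.5   36. ] 102.23079815733888 axis deg 56.99656105671503 grip [ 577.5 -220.1]
scene pin [ 599.9 -189.8   36. ]
card R,L [543.5  44.6 145. ] [508.4 144.9 145. ] 106.2939697582809 109.2940629314995
scene card R,L [541.2  49.4 145. ] [508.9 149.5 145. ]
blue [ 448.3 -161.8   36. ]
```

```bash
python3 - <<'E'
from h import *
print(rel((577,-220,130),(-np.pi/2,0,np.radians(-33))))
E
```

```text
(array([-0.18225116,  0.10085444,  0.43109164]), array([-1.99779904e-03, -3.21425795e+00, -7.36048341e-03]))
```

Request:
{"name": "servo_tool", "arguments": {
  "motion": [
    [1,-0.024,0.0,0.057,0,-0.43,0],
    [1,-0.048,0.01,0.114,0,-0.86,0],
    [1,-0.072,0.03,0.17,0,-1.3,0],
    [1,-0.096,0.05,0.227,0,-1.7,0],
    [1,-0.12,0.07,0.284,0,-2.1,0],
    [1,-0.144,0.09,0.34,0,-2.6,0],
    [1,-0.168,0.1,0.397,0,-3.0,0],
    [1,-0.182,0.101,0.431,0,-3.21,0],
    [1,-0.182,0.101,0.431,0,-3.21,0],
    [1,-0.182,0.101,0.431,0,-3.21,0],
    [1,-0.182,0.101,0.431,0,-3.21,0]
  ],
  "grip_force": 25
}}

```text
clock: 1.48
eef_pos: [576.4, -221.8, 130.3]
tcp_rot: [-1.571, 0.0, -0.578]
contact_force: [-0.1, 0.7, -1.1]
opening: 0.999
```

```bash
python3 - <<'E'
from h import *
s=r.sense();print(s["clock"],s["eef_pos"],s["tcp_rot"],np.abs(s["qvel"]).max())
np.save("p1.npy",[s["eef_pos"],s["tcp_rot"]])
cv2.imwrite("pics/w1.png",r.grab_frame("wrist")[:,:,::-1])
E
```

```text
1.475 [ 576.42982772 -221.7926505   130.30163596] [-1.57105213e+00  2.69699767e-04 -5.78286686e-01] 0.004543775948248062
```

View pics/w1.png

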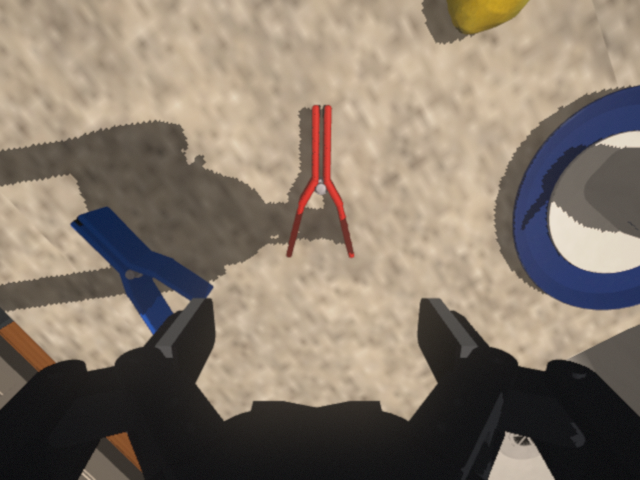

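The wrist view shows the clip nearly aligned with the tool: pin at (321,188), jaw tips at (321.5,106), paddle ends at (290,256) and (352,256).

```bash
python3 - <<'E'
from h import *
np.set_printoptions(precision=3,suppress=True)
p=np.load("p1.npy");f=lambda *q:onz("wrist",q,36,p)
pin,tip,a,b=f(321,188),f(321.5,106),f(290,256),f(352,256)
d=(tip-(a+b)/2)[:2];print(np.linalg.norm(d),np.linalg.norm(a-b));d/=np.linalg.norm(d);ax=np.arctan2(d[1],d[0])
g=pin[:2]-35*d
print(pin,tip,(a+b)/2,np.degrees(ax),g)
print(rel((*g,5),(-np.pi/2,0,ax-np.pi/2)))
E
```

```text
101.9602700801048 45.08947645315153
[ 601.103 -191.237   36.   ] [ 629.944 -147.174   36.   ] [ 574.36  -232.651   36.   ] 56.96468406753687 [ 582.023 -220.579]
(array([0.004, 0.125, 0.004]), array([ 0.001, -0.011, -0.   ]))
```

Request:
{"name": "servo_tool", "arguments": {
  "motion": [
    [1,0.004,0.05,0.004,0,0,0],
    [1,0.004,0.1,0.004,0,0,0],
    [1,0.004,0.121,0.004,0,0,0],
    [1,0.004,0.121,0.004,0,0,0],
    [1,0.004,0.121,0.004,0,0,0],
    [0.3,0.004,0.121,0.004,0,0,0],
    [-0.1,0.004,0.121,0.004,0,0,0],
    [-0.3,0.004,0.121,0.004,0,0,0],
    [-1,0.004,0.121,0.004,0,0,0],
    [-1,0.004,0.121,0.004,0,0,0],
    [-1,0.004,0.121,0.004,0,0,0],
    [-1,0.004,0.121,0.004,0,0,0]
  ],
  "grip_force": 25
}}

```text
clock: 3.02
eef_pos: [583.6, -220.0, 10.4]
tcp_rot: [-1.571, -0.002, -0.577]
contact_force: [-2.0, -0.4, 7.5]
opening: 0.266
```

```bash
python3 - <<'E'
from h import *
s=r.sense();print(s["clock"],s["eef_pos"],s["tcp_rot"],s["contact_force"],s["opening"],np.abs(s["qvel"]).max())
np.save("p2.npy",[s["eef_pos"],s["tcp_rot"]])
cv2.imwrite("pics/w2.png",r.grab_frame("wrist")[:,:,::-1])
E
```

```text
3.025 [ 583.57272843 -220.03661633   10.4281333 ] [-1.57057379 -0.00169908 -0.57661753] [-1.96451463 -0.4105936   7.52279167] 0.2655457802994541 0.0011575878381609912
```

View pics/w2.png

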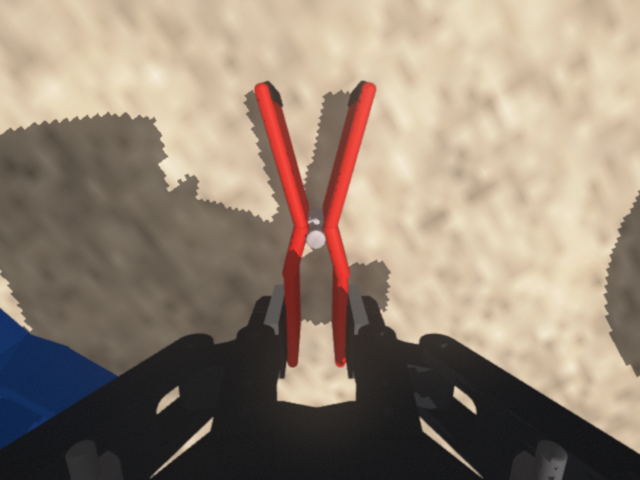

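The clip is squeezed open between the pads: pin at (316,240), jaw tips at (263,86) and (369,86), paddles parallel. Now I'll lift it straight up and check that it holds.

Request:
{"name": "servo_tool", "arguments": {
  "motion": [
    [-1,0,-0.02,0,0,0,0],
    [-1,0,-0.05,0,0,0,0],
    [-1,0,-0.08,0,0,0,0],
    [-1,0,-0.08,0,0,0,0],
    [-1,0,-0.08,0,0,0,0],
    [-1,0,-0.08,0,0,0,0]
  ]
}}

```text
clock: 3.82
eef_pos: [582.1, -219.3, 88.4]
tcp_rot: [-1.571, 0.002, -0.577]
contact_force: [0.1, 0.7, -1.0]
opening: 0.269
```

```bash
python3 - <<'E'
from h import *
np.set_printoptions(precision=3,suppress=True)
p=np.load("p2.npy");pin2=onz("wrist",(316,240),37,p)
R=Ro.from_euler("xyz",p[1]);print("pin top in tool",R.inv().apply(pin2-p[0]))
s=r.sense();print(s["clock"],s["eef_pos"],s["tcp_rot"],s["contact_force"],s["opening"],np.abs(s["qvel"]).max())
p=np.array([s["eef_pos"],s["tcp_rot"]]);w=r.grab_frame("wrist")[:,:,::-1].copy();cv2.imwrite("pics/w3.png",w)
t=r.grab_frame("top")[:,:,::-1].copy();cv2.imwrite("pics/t3.png",t)
pin=s["eef_pos"]+Ro.from_euler("xyz",p[1]).apply(R.inv().apply(pin2-np.load("p2.npy")[0]));print("pin now",pin)
cv2.imwrite("pics/m3.png",np.hstack([cv2.resize(w,(400,300)),cv2.resize(t[190:310,250:410],(400,300),interpolation=cv2.INTER_CUBIC)]))
E
```

```text
pin top in tool [  0.444 -26.563  36.741]
3.825 [ 582.074 -219.322   88.373] [-1.571  0.002 -0.577] [ 0.077  0.742 -0.963] 0.2692221234428907 0.004579317341334113
pin now [ 602.525 -188.784  114.923]
```

View pics/m3.png

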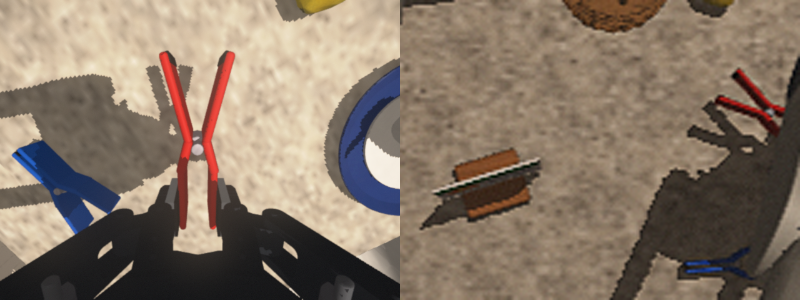

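The clip is held level and open, well clear of the card (pin about 97 mm up). Next I'll turn it to the card's direction, at a higher staging pose short of the edge.

```bash
python3 - <<'E'
from h import *
print(rel((577,-58,150),(-np.pi/2,0,np.radians(18.8))))
E
```

```text
(array([-0.09246144, -0.06152496,  0.13243638]), array([-2.35421214e-03, -5.18424923e+00, -9.78150924e-03]))
```

Request:
{"name": "servo_tool", "arguments": {
  "motion": [
    [-1,-0.01,-0.015,0.015,0,-0.6,0],
    [-1,-0.022,-0.03,0.031,0,-1.3,0],
    [-1,-0.034,-0.045,0.048,0,-2.0,0],
    [-1,-0.046,-0.055,0.066,0,-2.7,0],
    [-1,-0.06,-0.061,0.086,0,-3.5,0],
    [-1,-0.074,-0.061,0.106,0,-4.2,0],
    [-1,-0.086,-0.061,0.123,0,-4.8,0],
    [-1,-0.092,-0.061,0.132,0,-5.18,0],
    [-1,-0.092,-0.061,0.132,0,-5.18,0],
    [-1,-0.092,-0.061,0.132,0,-5.18,0],
    [-1,-0.092,-0.061,0.132,0,-5.18,0]
  ]
}}

```text
clock: 5.3
eef_pos: [577.6, -59.4, 150.1]
tcp_rot: [-1.571, 0.0, 0.326]
contact_force: [0.0, 0.5, -1.6]
opening: 0.267
```

```bash
python3 - <<'E'
from h import *
s=r.sense();print(s["clock"],s["eef_pos"],s["tcp_rot"],s["opening"],np.abs(s["qvel"]).max())
np.save("p4.npy",[s["eef_pos"],s["tcp_rot"]])
cv2.imwrite("pics/w4.png",r.grab_frame("wrist")[:,:,::-1])
E
```

```text
5.3 [577.6473855  -59.37699654 150.12087997] [-1.57082632e+00  2.29089748e-04  3.25931589e-01] 0.26686433750053745 0.002782487497324198
```

View pics/w4.png

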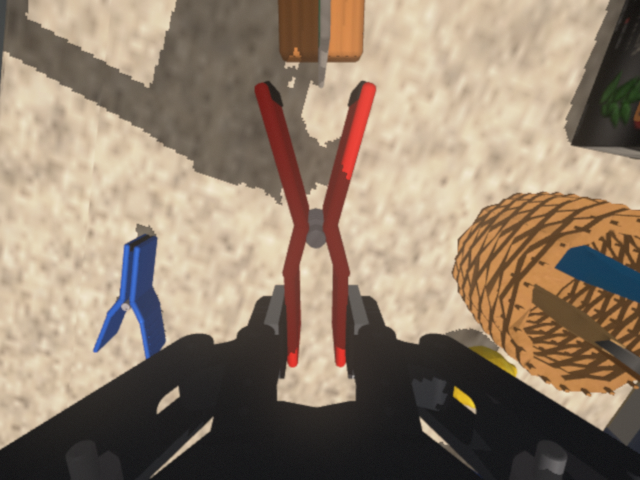

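The wrist view shows the card's lower right corner at (322,85), ahead and between the jaws, and the foot's end face at rows 50–61, columns 280–363.

```bash
python3 - <<'E'
from h import *
np.set_printoptions(precision=1,suppress=True)
p=np.load("p4.npy");R=Ro.from_euler("xyz",p[1])
for q,z in(((322,85),22),((322,85),12),((282,61),0),((362,61),0),((280,50),22),((363,50),22)):
    w=onz("wrist",q,z,p);print(q,z,w,R.inv().apply(w-p[0]))
for c in((543.5,44.6),(541.2,49.4)): print(R.inv().apply(np.array([*c,145])-p[0]))
im=cv2.imread("pics/w4.png");cv2.imwrite("pics/z4.png",cv2.resize(im[0:100,260:390],(780,600),interpolation=cv2.INTER_CUBIC))
E
```

```text
(322, 85) 22 [546.5  45.1  22. ] [  4.  128.1 109. ]
(322, 85) 12 [546.2  46.5  12. ] [  4.2 138.1 110.4]
(282, 61) 0 [511.2  54.4   0. ] [-26.5 150.1 129.1]
(362, 61) 0 [569.5  74.1   0. ] [ 35.1 150.1 129.1]
(280, 50) 22 [511.1  57.1  22. ] [-25.8 128.1 131.7]
(363, 50) 22 [566.6  75.9  22. ] [ 32.8 128.1 131.7]
[  0.9   5.1 109.4]
[  0.3   5.1 114.7]
```

View pics/z4.png

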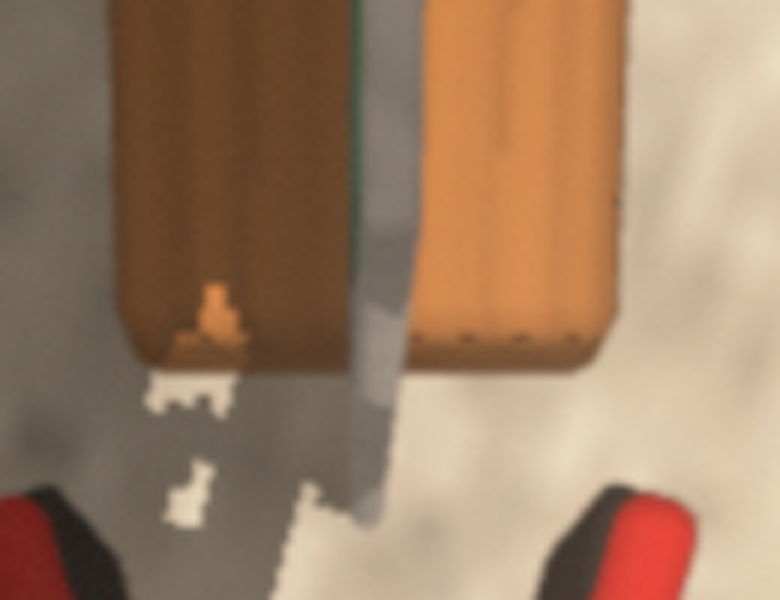

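The crop shows the card's end face from its bottom at (321.2,87) to its top corner at (323.7,49), and its top face continuing to (324.7,0). That gives edge position and direction.

```bash
python3 - <<'E'
from h import *
np.set_printoptions(precision=2,suppress=True)
p=np.load("p4.npy");R=Ro.from_euler("xyz",p[1])
for q,z in(((323.6,49),145),((318.6,49),145),((328.7,49),145),((324.7,0),145),((321,86),22)):
    w=onz("wrist",q,z,p);print(q,z,w,R.inv().apply(w-p[0]))
E
```

```text
(323.6, 49) 145 [546.74  40.17 145.  ] [  2.6    5.12 104.2 ]
(318.6, 49) 145 [544.92  39.55 145.  ] [  0.67   5.12 104.2 ]
(328.7, 49) 145 [548.6  40.8 145. ] [  4.56   5.12 104.2 ]
(324.7, 0) 145 [541.79  55.74 145.  ] [  2.89   5.12 120.54]
(321, 86) 22 [546.07  44.25  22.  ] [  3.3  128.12 108.28]
```

Request:
{"name": "servo_tool", "arguments": {
  "motion": [
    [-1,0.0025,0.02,0,0,0,0],
    [-1,0.0025,0.04,0,0,0,0],
    [-1,0.0025,0.06,0,0,0,0],
    [-1,0.0025,0.06,0,0,0,0],
    [-1,0.0025,0.06,0,0,0,0],
    [-1,0.0025,0.06,0.006,0,0,0],
    [-1,0.0025,0.06,0.012,0,0,0],
    [-1,0.0025,0.06,0.018,0,0,0],
    [-1,0.0025,0.06,0.025,0,0,0],
    [-1,0.0025,0.06,0.031,0,0,0],
    [-1,0.0025,0.06,0.031,0,0,0],
    [-1,0.0025,0.06,0.031,0,0,0]
  ]
}}

```text
clock: 6.85
eef_pos: [570.2, -28.7, 90.3]
tcp_rot: [-1.571, -0.0, 0.327]
contact_force: [0.4, -0.1, -0.0]
opening: 0.266
```

```bash
python3 - <<'E'
from h import *
s=r.sense();print(s["clock"],s["eef_pos"],s["tcp_rot"],s["contact_force"],s["opening"],np.abs(s["qvel"]).max())
np.save("p5.npy",[s["eef_pos"],s["tcp_rot"]])
cv2.imwrite("pics/w5.png",r.grab_frame("wrist")[:,:,::-1])
E
```

```text
6.85 [570.16642784 -28.68456406  90.3067464 ] [-1.57085768e+00 -9.37517265e-05  3.27412998e-01] [ 0.43233075 -0.07023098 -0.01726907] 0.2664716510724188 0.0025544131390517026
```

View pics/w5.png

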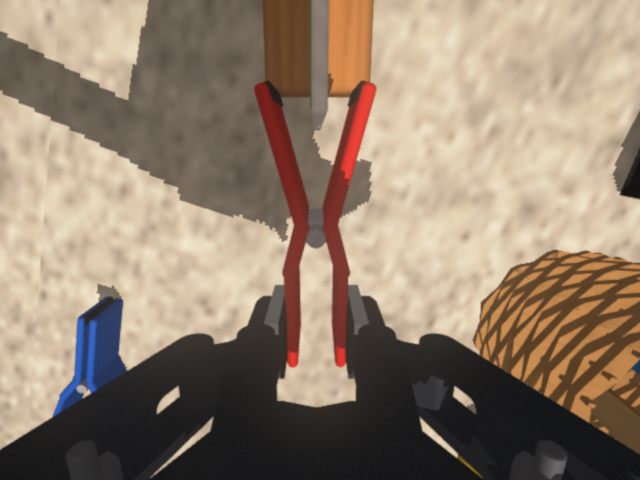

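The card's end now lies between the jaws: its bottom is at (319,128) and the strip is about columns 310–328. I'll zoom in once to check the clearances and depth.

```bash
python3 - <<'E'
from h import *
np.set_printoptions(precision=2,suppress=True)
p=np.load("p5.npy");R=Ro.from_euler("xyz",p[1])
for q,z in(((319,128),22),((319,128),15)):
    w=onz("wrist",q,z,p);print(q,z,w,R.inv().apply(w-p[0]))
im=cv2.imread("pics/w5.png");cv2.imwrite("pics/z5.png",cv2.resize(im[0:150,240:400],(640,600),interpolation=cv2.INTER_CUBIC))
E
```

```text
(319, 128) 22 [546.66  45.02  22.  ] [ 1.44 68.3  77.35]
(319, 128) 15 [546.65  45.26  15.  ] [ 1.5  75.3  77.58]
```

View pics/z5.png

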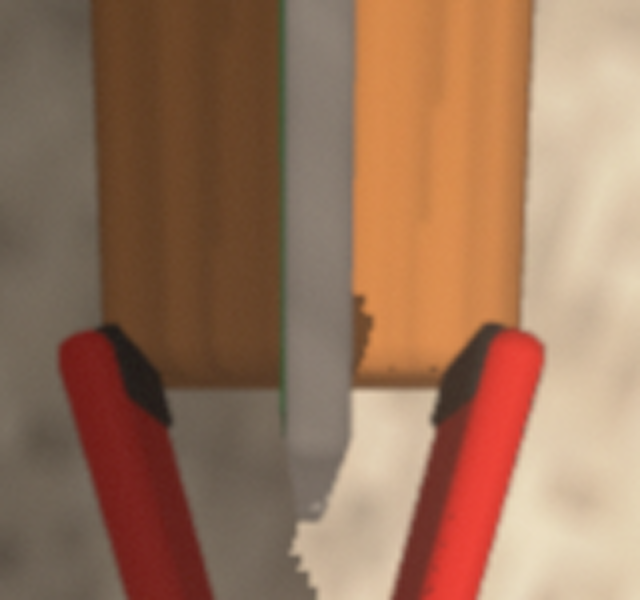

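```bash
python3 - <<'E'
from h import *
p=np.load("p5.npy");R=Ro.from_euler("xyz",p[1])
e=R.inv().apply(onz("wrist",(319.7,108.8),145,p)-p[0])-[0.44,0,36.7];print(e)
s=r.sense();print(s["contact_force"],s["opening"])
if 25<e[2]<46 and abs(e[0])<4: print(r.sign_off())
E
```

```text
[  0.13150617 -54.69796415  40.95060218]
[-0.52330299  0.06209446 -0.60945189] 0.27072274551759135
the job is handed in; nothing more can be done
None
```

I handed the job in with the arm still holding the red clip squeezed open around the right-hand edge of the card. Sign-off gives no verdict, so what follows rests on my own measurements.

- **Grip:** I picked the clip up by its paddles, and it opened fully at 25 N. The gripper opening stayed at about 23 mm the whole time.
- **Before the card:** the clip was lifted about 97 mm at the pin while over 200 mm from the card. I then turned it parallel to the card and moved it in level from the right.
- **At the card:** the last wrist picture shows one jaw on each side with visible gaps.

| Last check | Measured | Allowed |
|---|---|---|
| Card edge ahead of the pin | about 41 mm | 15–50 mm |
| Card edge from mid-plane | 0.1–1 mm | 9 mm |
| Angle to the card | about 1° | 14° (0.25 rad) |
| Pin height | about 98 mm | 35–140 mm |
| External force on the tool | below 1 N (no contact sign) | clip–card contact below 0.2 N |

The tool force reading wanders by about that much with nothing touching, so it can't confirm the 0.2 N limit; the visible gaps are the better evidence.

- **Disagreements:** the fixed cameras placed the edge up to about 5–9 mm from where the wrist camera did, so I used the wrist readings. Within the wrist view, the edge's top corner gave about 41 mm ahead of the pin, while its bottom corner, with an assumed height, also gave about 41 mm.
- **Other objects:** the arm went nowhere near the blue clip, spice jar or timer, but I did not re-measure them at the end.
- **At the grasp:** the tool read about 7.5 N upward, probably the fingertips brushing the worktop. It went away on lifting.

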